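Rock the jammed mixing ball out of the flask's neck

TASK

One of the two clear flasks has its dark steel mixing ball stuck up in the neck, caught on the fins. Pick that flask up, rock it well over from side to side until the ball has dropped down into the belly, and stand the flask upright in the middle of the lowest smoky acrylic tier. Do not turn it upside down, and leave the other flask standing where it is.

Things in the scene. Friction and masses are not known exactly. Their poses are not given: they have to be found in the camera images.
- flask: Clear round open bottle with its ball stuck in the neck; on the walnut surface, 165 mm tall, 0.16 kg. Belly 72 mm across up to 75 mm height, shoulder to 96, then a straight neck, outside 44 mm, inside 37, to the mouth: grip it 130-145 mm up, at any yaw. Origin: centre of underside, z up its axis, +y roughly to the robot's left (within 30 deg). In the neck, two clear fins, one each side: see ball.
- ball: Dark steel ball, 16 mm, 17 g; origin its centre. Starts 147 mm up on the upper fin, at the flask's -y wall; the lower fin, 27 mm below, is at its +y wall; both slope 12 deg down to their walls. Lean the flask 30-35 deg with +y side low, 0.5 s: it rolls onto the lower fin; then as much with -y side low: it drops into the belly (centre 14 mm above the underside).
- tier_mid (a point): Centre of the top face of the lowest of three smoky acrylic tiers: a fixed level plate 150 mm (x) by 140 mm (y), 30 mm above the walnut; x, y along its edges, z up. A 35 mm flap stands folded up on its far (+x) edge. On its +y side follow tiers 65 and 100 mm high with a headlamp and a belay plate, all below 115 mm.
- twin: The other flask, same shape, but its ball already lies at the bottom of its belly. Stands on the walnut, at least 110 mm from the first, centre to centre. To be left alone. Origin: centre of the underside, z up.

How it is judged:
By the outcome, as a careful person would: the job done as asked, in the order asked, and still so for the second after the job is handed in, with the robot touching nothing.
It also fails if it takes over 67 s, if anything falls off the work surface, if the arm or the gripper's body presses on something with over 40 N, if the wrist force passes 120 N, or if a joint passes its speed limit or range.

ROBOT

A 7-joint arm with a two-finger parallel gripper is mounted at the origin on the work surface. World frame = base frame: x ahead of the robot, y to its left, z up, the work surface at z = 0. Lengths are in m, angles in rad, forces in N, time in s.
With the tool pointing down it reaches from about 0.4 to 0.85 m from the base axis. Payload 10.4 kg.
Tool frame: the origin (TCP) lies at the centre of the arm's flange, where the gripper is bolted on; the fingertips stand 173 mm ahead of it and the grasp point (between the pads) lies 155 mm ahead of it (manip.nose_length is the distance from the TCP to the fingertips, in m); z points along the fingers, x is the direction in which the jaws open and shut, and the axes are right-handed (so a half turn about z gives the same grasp; the last joint's range is limited). The gripper opens to 85 mm and grips with 20 to 120 N. Pads are 22 mm wide; open, the fingers measure 114 mm over their backs; the gripper's body (76 mm by 85 mm) begins 54 mm behind the grasp point. The pads swing forward as they close: fully open they stand 13 mm farther back than shut.
Start: joints at [-1.269, 0.332, -0.065, 1.46, 0.022, 1.35, -0.088], TCP at [0.199, 0.592, 0.405] pointing down, gripper open.
Joint ranges: [-2.6, 2.6], [-0.5, 2.12], [-1.47, 1.34], [0.16, 2.42], [-1.27, 4.41], [0.06, 2.06], [-2.6, 2.6]. Speed limits (rad/s): [2.22, 2.22, 2.79, 2.79, 3.14, 3.14, 3.14].

INTERFACE

Orientations are given as a unit quaternion [x, y, z, w].
In Python, from workcell import status, cams, order, manip gives the robot as it stands.
- The arm moves only by the tool servo_tool, never from a script. Its argument "motion" is a list that holds one entry, the list of rows, each a list of 6 numbers: the shift along the tool's x, y, z in units of 50 mm (1.0 is 50 mm), then the turn, a rotation vector about the tool's x, y, z in units of 5 degrees (1.0 is 5 degrees). In form: [[[x, y, z, ax, ay, az], ...]]. A call has 1 to 12 rows; each row shifts and turns the pose as measured when the row begins, along the tool's axes as they then stand; what a row does not reach is not made up. A row lasts 1/10 s, in which the tool goes at most 50 mm and 8.59 degrees, less where a joint would pass 70% of its speed; a pose out of reach is approached as far as the arm can. A call is refused whole if a number of a shift passes 1 or a number of a turn 1, either way. A call with a gripper value outside its range is refused whole. "jaw" is the closure in counts, from 0 (fully open) to 255 (shut), set as the call begins (left out, the last holds). The fingers move at their own pace and stop on an object; "force" is the grip in N (left out, the last holds). Time passes only in rows, so rows that do not move let the fingers close. It gives the time, the measured TCP pose, the force and the opening at its end, in the units of the state.
- status.get_obs(): the state, without advancing time (a new reading comes with each control period).
- cams.camera(name): name is "scene" or "top"; returns a dict with "color" (480x640x3 uint8, red, green, blue), "vertical_fov" (degrees; the focal length in pixels is half the picture's height over the tangent of half this angle, whatever the lens; pixels are square), "cx", "cy" (the principal point, pixels), "extrinsics" (4x4, takes a point from camera to world coordinates). Camera axes: x right, y down, z forward; pixel columns grow to the right and rows downward; lengths in m; the calibration is good to about 2 mm. A picture is of the moment at which its call begins. There is no depth.
- order.hand_in(): hands the job in, once; it reports no verdict.
The state is a dict: "clock": time; "joint_pos": joint angles; "joint_velocities": joint speeds; "tau": joint torques, N m; "position": TCP position; "ee_rot": TCP orientation; "ft_force": force on the tool from outside, world axes, zero at the start; "torque": the same for the moment, N m; "grip_width": opening from 0.0 (shut) to 1.0 (fully open).
Only numpy, scipy, OpenCV 4.12 (cv2) and the standard library are available. Lean on these libraries where they do the work, as an engineer would, in place of code of your own. Each camera call takes 0.05 s, during which the arm holds its last target.

## Working session

There is one attempt and no reset: what is moved stays moved. The work goes in short steps, Python scripts to look and compute and a tool call to move; the robot and the scene stay as the last step left them, time stands still between calls to the robot, and variables do not carry over. Pictures are saved under pics/ and viewed, and the job is handed in when it is done.

Besides the shell and the picture viewer there is one more tool, called by a JSON object that holds its "fn" and its "kwargs", one argument or row to a line. servo_tool: Moves the arm, as the interface text tells. Its arguments: {"type":"object","properties":{"motion":{"type":"array","items":{"type":"array","items":{"type":"array","items":{"type":"number"}}}},"jaw":{"type":"number"},"force":{"type":"number"}},"required":["motion"]}

```bash
mkdir -p pics; ls; python3 - <<'E'
from workcell import status,cams
import cv2,numpy as np
np.set_printoptions(precision=4,suppress=True)
print(status.get_obs())
for n in("scene","top"):
    c=cams.camera(n);cv2.imwrite(f"pics/{n}0.png",c["color"][:,:,::-1]);print(n,c["vertical_fov"],c["cx"],c["cy"],c["extrinsics"])
E
```

```text
pics
{'clock': 0.0, 'joint_pos': array([-1.2686,  0.3329, -0.0647,  1.461 ,  0.0216,  1.3499, -0.0885]), 'joint_velocities': array([-0.0005,  0.0017, -0.0003, -0.0003, -0.0004, -0.0006,  0.0012]), 'tau': array([ -0.0004, -62.544 ,   0.0491, -39.162 ,   0.0163,   0.0097,
         0.    ]), 'position': array([0.1994, 0.5922, 0.4039]), 'ee_rot': array([ 0.8121,  0.5835, -0.0006,  0.0005]), 'ft_force': array([-0.2692,  0.3887, -0.3968]), 'torque': array([ 0.0542, -0.0011, -0.0079]), 'grip_width': 0.9992212417812119}
scene 53.988617771263975 320.2176475040383 234.74948040215935 [[ 0.0994  0.5473 -0.831   1.3627]
 [ 0.995  -0.0638  0.0769 -0.1132]
 [-0.0109 -0.8345 -0.5509  0.6462]
 [ 0.      0.      0.      1.    ]]
top 56.78777532559957 328.53997447361917 235.52161828884576 [[-0.0053 -0.9973  0.073   0.4648]
 [-0.9998  0.0037 -0.0217 -0.029 ]
 [ 0.0214 -0.0731 -0.9971  0.9199]
 [ 0.      0.      0.      1.    ]]
```

View pics/scene0.png

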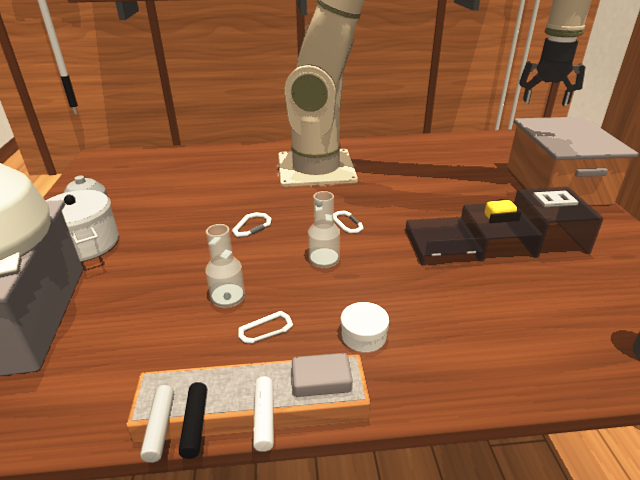

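View pics/top0.png

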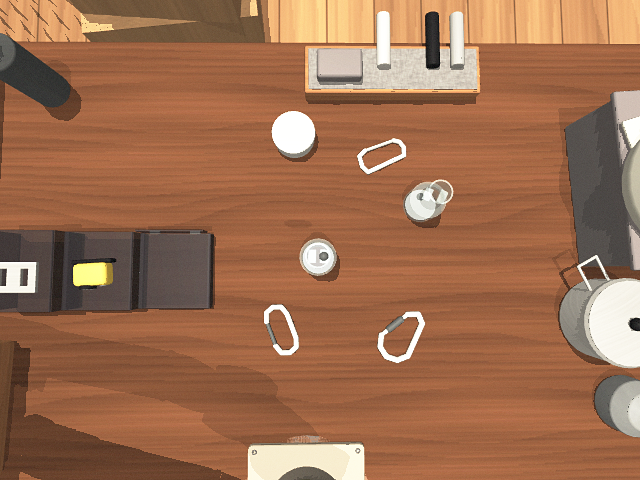

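The flask with the ball in its neck is at scene px (323,230) and top px (318,257). The twin has its ball low, at scene px (226,265) and top px (425,202). The lowest tier is at top px (177,270). I'll zoom in to measure.

```bash
python3 - <<'E'
import cv2,numpy as np
a=cv2.imread("pics/scene0.png");b=cv2.imread("pics/top0.png")
cv2.imwrite("pics/z1.png",np.hstack([cv2.resize(a[185:275,290:360],(420,540),interpolation=cv2.INTER_CUBIC),cv2.resize(b[230:290,298:338],(360,540),interpolation=cv2.INTER_CUBIC)]))
cv2.imwrite("pics/z2.png",np.vstack([cv2.resize(a[200:275,400:560],(640,300),interpolation=cv2.INTER_CUBIC),cv2.resize(b[220:320,120:240],(640,300*640//640),interpolation=cv2.INTER_CUBIC)]))
E
```

```text
(no output)
```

View pics/z1.png

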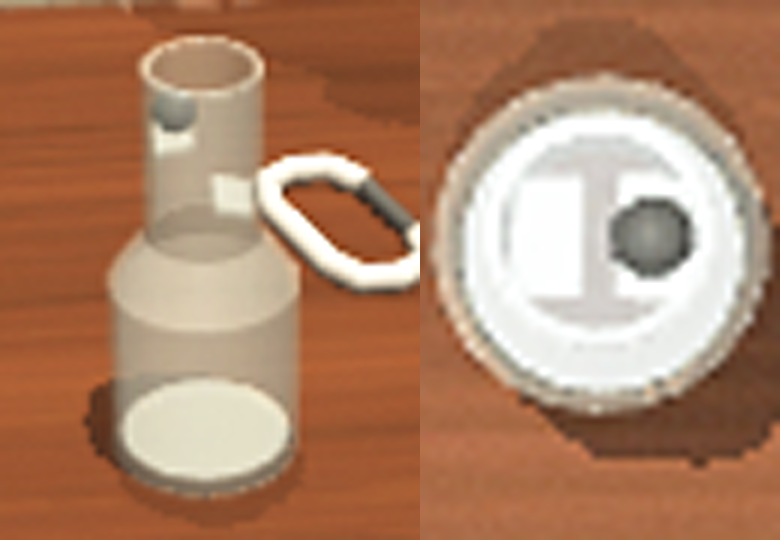

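View pics/z2.png

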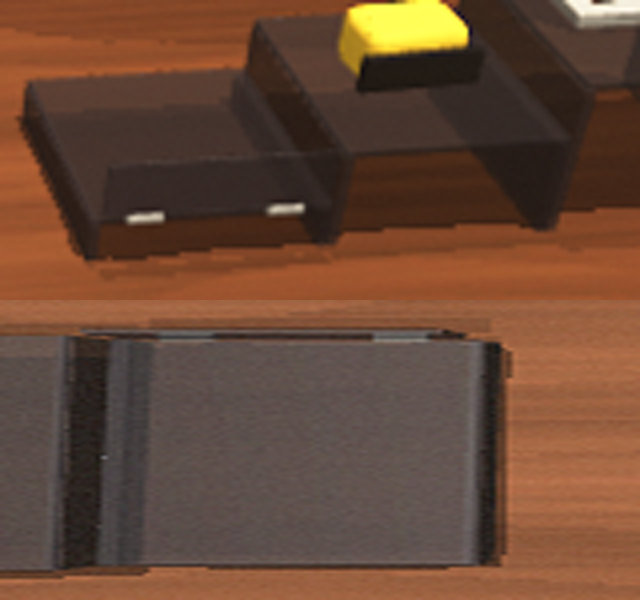

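```bash
cat > h.py <<'E'
import numpy as np
from workcell import cams,status
from scipy.spatial.transform import Rotation as R
np.set_printoptions(precision=4,suppress=True)
C={n:cams.camera(n) for n in("scene","top")}
def ray(n,u,v):
    c=C[n];f=240/np.tan(np.radians(c["vertical_fov"])/2);E=c["extrinsics"]
    d=E[:3,:3]@np.array([(u-c["cx"])/f,(v-c["cy"])/f,1]);return E[:3,3],d/np.linalg.norm(d)
def onz(n,u,v,z):
    o,d=ray(n,u,v);return o+d*(z-o[2])/d[2]
def proj(n,p):
    c=C[n];f=240/np.tan(np.radians(c["vertical_fov"])/2);E=c["extrinsics"]
    q=E[:3,:3].T@(np.array(p)-E[:3,3]);return np.array([c["cx"]+f*q[0]/q[2],c["cy"]+f*q[1]/q[2]])
def tri(p1,p2):
    o1,d1=ray("scene",*p1);o2,d2=ray("top",*p2)
    A=np.stack([d1,-d2],1);s=np.linalg.lstsq(A,o2-o1,rcond=None)[0]
    a=o1+s[0]*d1;b=o2+s[1]*d2;return (a+b)/2,np.linalg.norm(a-b)
E
python3 - <<'E'
from h import *
print("belly top",onz("top",318,257,.07))
for e in((160/6+290-13,0),):pass
z=lambda x,y:(290+x/6,185+y/6)
print("mouth scene",onz("scene",*z(203,66),.165),"base disc",onz("scene",*z(206,430),.005))
t=lambda x,y:(298+(x-420)/9,230+y/9)
print("ball top",onz("top",*t(651,236),.147),"scene",onz("scene",*z(173,110),.147),tri(z(173,110),t(651,236)))
print("fins top lower",onz("top",*t(550,240),.12))
print("fins scene up/low",onz("scene",*z(174,142),.137),onz("scene",*z(234,194),.11))
print("inner mouth",onz("top",*t(602,220),.165))
s=lambda x,y:(400+x/4,200+y/4)
q=lambda x,y:(120+x/5.333,220+(y-300)/3)
print("tier top-img -y edge",onz("top",*q(478,450),.03),"near edge",onz("top",*q(300,565),.03),"far",onz("top",*q(300,340),.03),"bottoms -y",onz("top",*q(505,450),0),"+y foot",onz("top",*q(150,450),.03))
print("scene corners near-y",onz("scene",*s(25,88),.03),"far-y",onz("scene",*s(95,222),.03),"hinge",onz("scene",*s(145,217),.03),onz("scene",*s(287,209),.03), "far +y",onz("scene",*s(335,207),.03),"flap top",onz("scene",*s(107,165),.065),onz("scene",*s(345,152),.065))
E
```

```text
belly top [ 0.4859 -0.0271  0.07  ]
mouth scene [ 0.4896 -0.0236  0.165 ] base disc [ 0.488  -0.0233  0.005 ]
ball top [ 0.4853 -0.0372  0.147 ] scene [ 0.488  -0.0343  0.147 ] (array([ 0.4855, -0.0356,  0.1456]), np.float64(0.003099052904792239))
fins top lower [ 0.4853 -0.0173  0.12  ]
fins scene up/low [ 0.4935 -0.0346  0.137 ] [ 0.4874 -0.0124  0.11  ]
inner mouth [ 0.4879 -0.0277  0.165 ]
tier top-img -y edge [0.4621 0.1884 0.03  ] near edge [0.3871 0.2528 0.03  ] far [0.5354 0.2557 0.03  ] bottoms -y [0.462  0.1853 0.    ] +y foot [0.4627 0.3096 0.03  ]
scene corners near-y [0.4011 0.1893 0.03  ] far-y [0.5429 0.1925 0.03  ] hinge [0.5415 0.2214 0.03  ] [0.5431 0.3021 0.03  ] far +y [0.5443 0.3293 0.03  ] flap top [0.5387 0.1965 0.065 ] [0.5413 0.3297 0.065 ]
```

{"fn": "servo_tool", "kwargs": {
  "motion": [
    [[0,0,0,0,0,-0.93],[0,0,0,0,0,-0.93],[0,0,0,0,0,-0.93],[0,0,0,0,0,-0.93],[0,0,0,0,0,0]]
  ],
  "jaw": 0,
  "force": 40
}}

```text
clock: 0.7
position: [0.1993, 0.5921, 0.4029]
ee_rot: [0.703, 0.711, -0.001, 0.001]
ft_force: [-0.1, 0.2, 0.6]
grip_width: 0.999
```

{"fn": "servo_tool", "kwargs": {
  "motion": [
    [[-0.86,0.4,0,0,0,0],[-0.86,0.4,0,0,0,0],[-0.86,0.4,0,0,0,0],[-0.86,0.4,0,0,0,0],[-0.86,0.4,0,0,0,0],[-0.86,0.4,0,0,0,0],[-0.86,0.4,0,0,0,0],[-0.86,0.4,0,0,0,0],[-0.86,0.4,0,0,0,0],[-0.86,0.4,0,0,0,0],[-0.86,0.4,0,0,0,0],[0,0,0,0,0,0]]
  ]
}}

```text
clock: 1.9
position: [0.4244, 0.0995, 0.4017]
ee_rot: [0.714, 0.7, -0.0, -0.001]
ft_force: [-0.7, 0.8, -0.4]
grip_width: 1.002
```

{"fn": "servo_tool", "kwargs": {
  "motion": [
    [[-0.62,0.33,0,0,0,0],[-0.62,0.33,0,0,0,0],[-0.62,0.33,0,0,0,0],[-0.62,0.33,0,0,0,-0.2],[0,0,0,0,0,0],[0,0,0,0,0,0]]
  ]
}}

```text
clock: 2.5
position: [0.4892, -0.0313, 0.4018]
ee_rot: [0.713, 0.701, 0.001, -0.001]
ft_force: [0.2, 1.0, -0.2]
grip_width: 1.0
```

```bash
python3 - <<'E'
from h import *
import cv2
s=status.get_obs();print(s["clock"],s["position"],s["joint_pos"],R.from_quat(s["ee_rot"]).as_matrix())
a=C["scene"]["color"][:,:,::-1];cv2.imwrite("pics/s1.png",cv2.resize(a[100:300,200:440],(720,600),interpolation=cv2.INTER_CUBIC))
E
```

```text
2.6 [ 0.489  -0.0308  0.4019] [-0.553   0.0164  0.5351  1.8365 -0.0112  1.2914  1.5406] [[ 0.0154  0.9999 -0.0004]
 [ 0.9999 -0.0154  0.0024]
 [ 0.0024 -0.0004 -1.    ]]
```

View pics/s1.png

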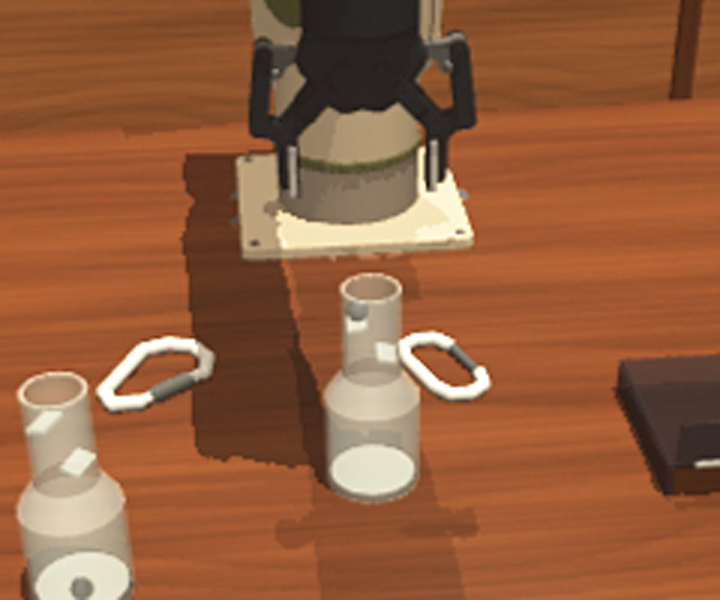

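{"fn": "servo_tool", "kwargs": {
  "motion": [
    [[0.11,-0.04,0,0,0,0],[0,0,0.4,0,0,0],[0,0,0.4,0,0,0],[0,0,0.4,0,0,0],[0,0,0.4,0,0,0],[0,0,0.4,0,0,0],[0,0,0.25,0,0,0],[0,0,0,0,0,0],[0,0,0,0,0,0]]
  ]
}}

```text
clock: 3.5
position: [0.4849, -0.0128, 0.2871]
ee_rot: [0.708, 0.706, 0.003, -0.002]
ft_force: [0.4, 0.3, 0.6]
grip_width: 1.0
```

```bash
python3 - <<'E'
from h import *
import cv2
s=status.get_obs();print(s["clock"],s["position"],s["ft_force"])
a=C["scene"]["color"][:,:,::-1];cv2.imwrite("pics/s2.png",cv2.resize(a[140:290,260:400],(560,600),interpolation=cv2.INTER_CUBIC))
E
```

```text
3.6 [ 0.4851 -0.0131  0.2874] [0.3974 0.2111 0.6189]
```

View pics/s2.png

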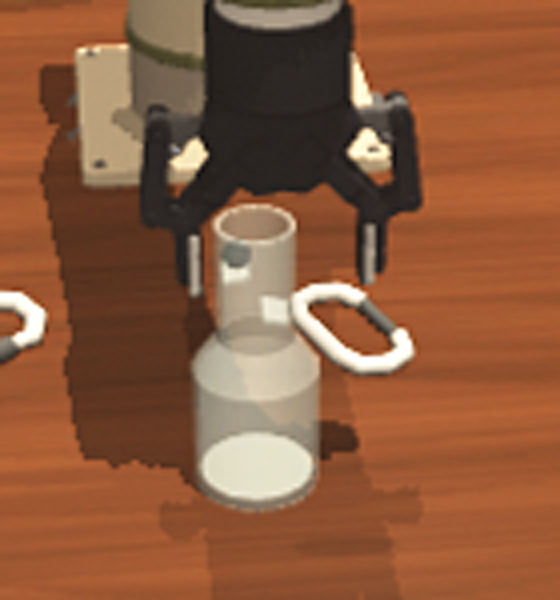

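{"fn": "servo_tool", "kwargs": {
  "motion": [
    [[-0.26,0.03,-0.04,0,0,0],[0,0,0,0,0,0],[0,0,0,0,0,0]]
  ]
}}

```text
clock: 3.9
position: [0.4873, -0.0277, 0.2914]
ee_rot: [0.709, 0.705, 0.005, -0.001]
ft_force: [-0.0, 0.5, 0.0]
grip_width: 1.0
```

```bash
python3 - <<'E'
from h import *
import cv2
s=status.get_obs();print(s["clock"],s["position"],s["ft_force"],R.from_quat(s["ee_rot"]).as_matrix())
a=C["scene"]["color"][:,:,::-1];cv2.imwrite("pics/s3.png",cv2.resize(a[140:290,260:400],(560,600),interpolation=cv2.INTER_CUBIC))
E
```

```text
4.0 [ 0.4873 -0.0276  0.2912] [-0.2171 -0.0095 -0.0912] [[ 0.0045  1.      0.0057]
 [ 1.     -0.0046  0.0087]
 [ 0.0087  0.0056 -0.9999]]
```

View pics/s3.png

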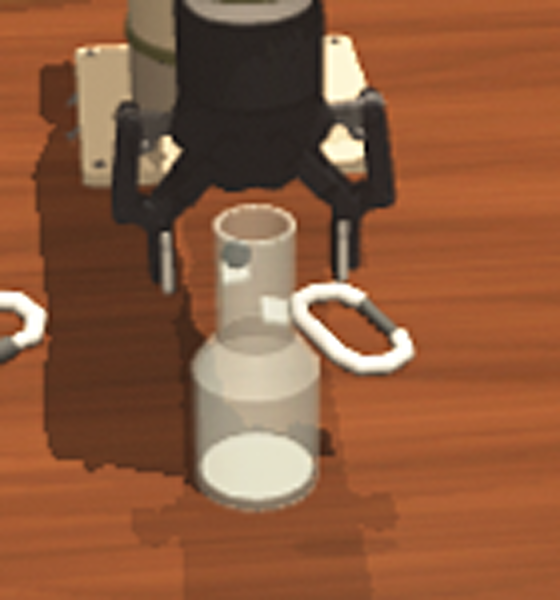

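{"fn": "servo_tool", "kwargs": {
  "motion": [
    [[0,0,0,0,0,0],[0,0,0,0,0,0],[0,0,0,0,0,0],[0,0,0,0,0,0],[0,0,0,0,0,0],[0,0,0,0,0,0],[0,0,0,0,0,0],[0,0,0,0,0,0],[0,0,0,0,0,0],[0,0,0,0,0,0]]
  ],
  "jaw": 255,
  "force": 45
}}

```text
clock: 5.0
position: [0.4873, -0.0273, 0.2915]
ee_rot: [0.708, 0.706, 0.005, -0.001]
ft_force: [-1.1, 0.1, 2.5]
grip_width: 0.499
```

```bash
python3 - <<'E'
from h import *
import cv2
s=status.get_obs();print(s["clock"],s["position"],s["ft_force"],s["grip_width"])
a=C["scene"]["color"][:,:,::-1];cv2.imwrite("pics/s4.png",cv2.resize(a[140:290,260:400],(560,600),interpolation=cv2.INTER_CUBIC))
E
```

```text
5.1 [ 0.4873 -0.0273  0.2915] [0.3327 0.4699 1.78  ] 0.5018281457602093
```

View pics/s4.png

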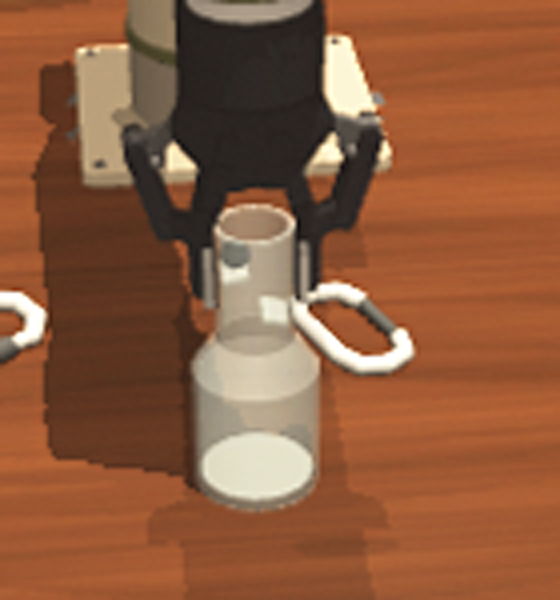

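{"fn": "servo_tool", "kwargs": {
  "motion": [
    [[0,0,-0.2,0,0,0],[0,0,-0.35,0,0,0],[0,0,-0.35,0,0,0],[0,0,-0.35,0,0,0],[0,0,-0.35,0,0,0],[0,0,-0.35,0,0,0],[0,0,-0.35,0,0,0],[0,0,-0.3,0,0,0],[0,0,0,0,0,0],[0,0,0,0,0,0]]
  ]
}}

```text
clock: 6.1
position: [0.4849, -0.0285, 0.429]
ee_rot: [0.709, 0.705, 0.004, -0.002]
ft_force: [0.0, 0.2, -1.9]
grip_width: 0.5
```

```bash
python3 - <<'E'
from h import *
import cv2
s=status.get_obs();print(s["clock"],s["position"],s["ft_force"],s["grip_width"],s["joint_pos"],R.from_quat(s["ee_rot"]).as_matrix())
a=C["scene"]["color"][:,:,::-1];cv2.imwrite("pics/s5.png",a)
E
```

```text
6.2 [ 0.4849 -0.0285  0.4287] [-0.1675 -0.8208 -1.8366] 0.5017918782468245 [-0.5601 -0.0144  0.5289  1.8059 -0.0014  1.3457  1.5348] [[ 0.005   1.      0.0021]
 [ 0.9999 -0.005   0.0087]
 [ 0.0087  0.0021 -1.    ]]
```

View pics/s5.png

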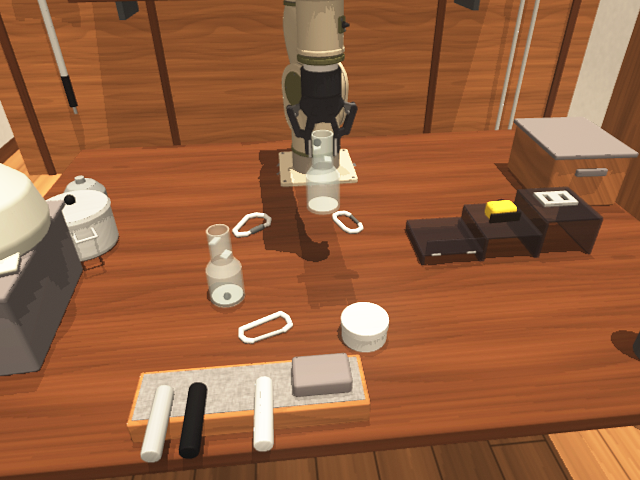

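{"fn": "servo_tool", "kwargs": {
  "motion": [
    [[0.25,0,-0.3,0,0,0],[0.25,0,-0.3,0,0,0],[0.25,0,-0.3,0,0,0],[0.25,0,-0.2,0,0,0],[0.25,0,0,0,-0.4,0],[0.25,0,0,0,-0.8,0],[0.25,0,0,0,-0.8,0],[0.25,0,0,0,-0.8,0],[0.25,0,0,0,-0.8,0],[0.25,0,0,0,-0.8,0],[0.25,0,0,0,-0.8,0],[0,0,0,0,0,0]]
  ]
}}

```text
clock: 7.4
position: [0.4845, 0.1136, 0.4614]
ee_rot: [0.689, 0.687, -0.167, 0.16]
ft_force: [0.2, 0.6, -2.1]
grip_width: 0.503
```

```bash
cat >t.py <<'E'
from h import *
import cv2,sys
s=status.get_obs();M=R.from_quat(s["ee_rot"]).as_matrix()
print(s["clock"],s["position"],s["grip_width"],s["joint_pos"]);print(M)
u=-M[:,2];print("lean +y deg",np.degrees(np.arctan2(u[1],u[2])),"lean +x",np.degrees(np.arctan2(u[0],u[2])))
a=C["scene"]["color"][:,:,::-1]
x,y=proj("scene",s["position"]+M[:,2]*.2);x,y=int(x),int(y);x=min(max(x,75),565);y=min(max(y,75),405)
cv2.imwrite(f"pics/{sys.argv[1]}.png",cv2.resize(a[y-75:y+75,x-75:x+75],(600,600),interpolation=cv2.INTER_CUBIC))
E
python3 t.py t1
```

```text
7.5 [0.4848 0.1112 0.4626] 0.49860767641427034 [-0.7593  0.0748  0.3244  1.6882  0.3881  1.5962  1.0977]
[[ 0.005   0.9999 -0.0109]
 [ 0.895  -0.0094 -0.4461]
 [-0.4461 -0.0075 -0.8949]]
lean +y deg 26.49287169534803 lean +x 0.7003299901593735
```

View pics/t1.png

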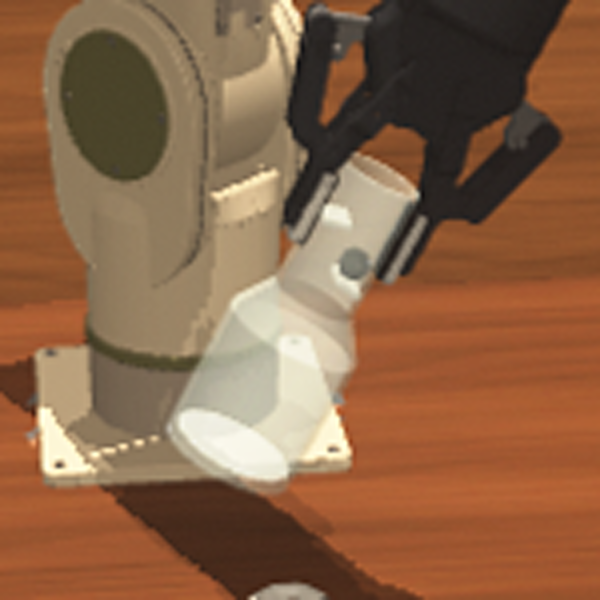

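The ball has already dropped onto the lower fin at a 26° lean (zoom px (355,263)). I'll complete the lean to about 32° and hold it.

{"fn": "servo_tool", "kwargs": {
  "motion": [
    [[0.1,0,0,0,-0.6,0],[0.1,0,0,0,-0.6,0],[0,0,0,0,0,0],[0,0,0,0,0,0],[0,0,0,0,0,0],[0,0,0,0,0,0],[0,0,0,0,0,0],[0,0,0,0,0,0]]
  ]
}}

```text
clock: 8.3
position: [0.4858, 0.1133, 0.4606]
ee_rot: [0.686, 0.674, -0.197, 0.19]
ft_force: [-0.1, -0.3, -1.0]
grip_width: 0.497
```

```bash
python3 t.py t2
```

```text
8.4 [0.4858 0.1134 0.4605] 0.5052631252539246 [-0.7744  0.0968  0.3174  1.6862  0.4571  1.6337  1.064 ]
[[ 0.0145  0.9998 -0.0141]
 [ 0.8496 -0.0198 -0.527 ]
 [-0.5272 -0.0043 -0.8497]]
lean +y deg 31.807510499382907 lean +x 0.9528192806550378
```

View pics/t2.png

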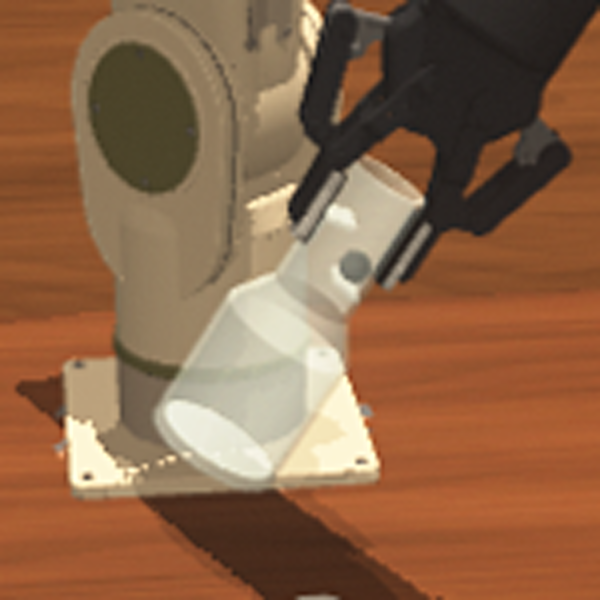

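{"fn": "servo_tool", "kwargs": {
  "motion": [
    [[-0.2,0,0,0,0.5,0],[-0.25,0,0,0,0.9,0],[-0.25,0,0,0,0.9,0],[-0.25,0,0,0,0.9,0],[-0.25,0,0,0,0.9,0],[-0.25,0,0,0,0.9,0],[-0.25,0,0,0,0.9,0],[-0.25,0,0,0,0.9,0],[-0.25,0,0,0,0.9,0],[-0.25,0,0,0,0.9,0],[-0.25,0,0,0,0.9,0],[-0.25,0,0,0,0.9,0]]
  ]
}}

```text
clock: 9.6
position: [0.4822, -0.0393, 0.4866]
ee_rot: [0.698, 0.686, 0.151, -0.136]
ft_force: [0.5, 1.1, -1.4]
grip_width: 0.5
```

```bash
python3 t.py t3
```

```text
9.7 [ 0.482  -0.0411  0.4859] 0.5021949782819545 [-0.5019 -0.0302  0.6254  1.7268 -0.389   1.4734  1.7165]
[[ 0.0174  0.9996  0.0243]
 [ 0.9188 -0.0255  0.3938]
 [ 0.3943  0.0155 -0.9189]]
lean +y deg -23.200234821283406 lean +x -1.515023547749742
```

View pics/t3.png

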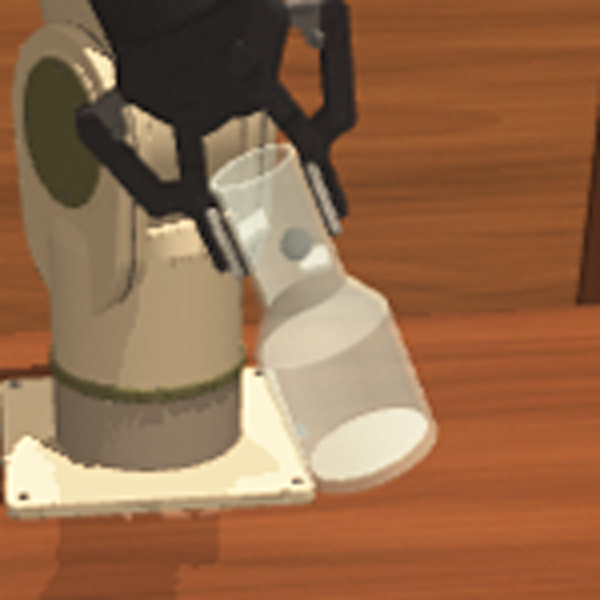

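The ball is rolling off the lower fin (zoom px (297,243)). I'll finish the lean to about -33° and hold it.

{"fn": "servo_tool", "kwargs": {
  "motion": [
    [[-0.2,0,0,0,0.8,0],[-0.2,0,0,0,0.7,0],[-0.1,0,0,0,0.4,0],[0,0,0,0,0,0],[0,0,0,0,0,0],[0,0,0,0,0,0],[0,0,0,0,0,0],[0,0,0,0,0,0],[0,0,0,0,0,0]]
  ]
}}

```text
clock: 10.6
position: [0.4818, -0.0607, 0.4774]
ee_rot: [0.684, 0.674, 0.205, -0.188]
ft_force: [0.7, -0.4, -1.4]
grip_width: 0.497
```

```bash
python3 t.py t4
```

```text
10.7 [ 0.4818 -0.0609  0.4773] 0.5024370526060481 [-0.4556  0.0081  0.6854  1.7408 -0.56    1.516   1.8527]
[[ 0.0064  0.9996  0.0278]
 [ 0.8454 -0.0203  0.5337]
 [ 0.5341  0.0201 -0.8452]]
lean +y deg -32.27241644686638 lean +x -1.8838399418429468
```

View pics/t4.png

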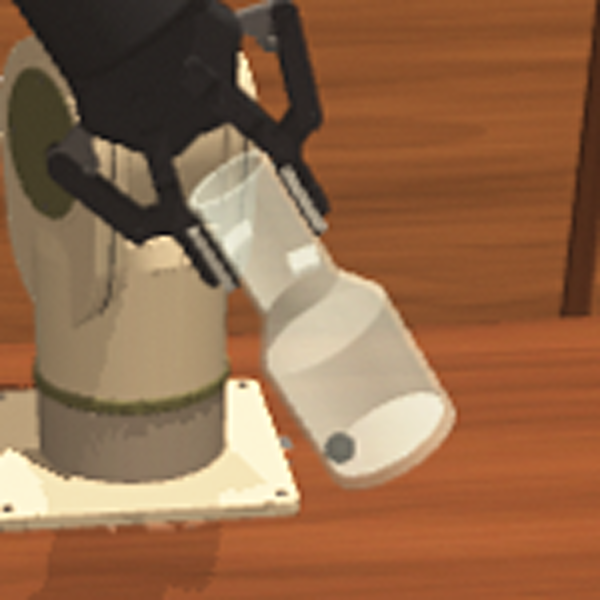

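The ball is in the belly at zoom px (340,448). Next I bring the flask upright and move it toward the tier.

{"fn": "servo_tool", "kwargs": {
  "motion": [
    [[0.2,0,0,0,-0.4,0],[0.3,0,0,0,-0.8,0],[0.3,0,0,0,-0.8,0],[0.3,0,0,0,-0.8,0],[0.3,0,0,0,-0.8,0],[0.3,0,0,0,-0.8,0],[0.3,0,0,0,-0.8,0],[0.3,0,0,0,-0.8,0],[0.4,0,0,0,-0.3,0],[0.4,0,0,0,0,0],[0.4,0,0,0,0,0],[0,0,0,0,0,0]]
  ]
}}

```text
clock: 11.9
position: [0.4844, 0.1125, 0.5162]
ee_rot: [0.716, 0.698, 0.005, 0.01]
ft_force: [-0.1, 0.4, -2.2]
grip_width: 0.5
```

```bash
python3 t.py t5
```

```text
12.0 [0.4847 0.1095 0.5165] 0.502741142759578 [-0.6913 -0.0146  0.3707  1.6261  0.0198  1.5107  1.2204]
[[ 0.0288  0.9993  0.022 ]
 [ 0.9996 -0.0286 -0.008 ]
 [-0.0073  0.0222 -0.9997]]
lean +y deg 0.4562123915858815 lean +x -1.2614414740056452
```

View pics/t5.png

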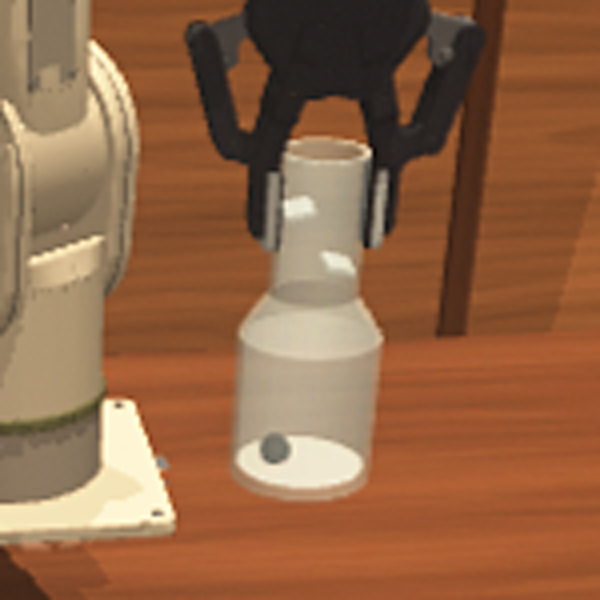

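{"fn": "servo_tool", "kwargs": {
  "motion": [
    [[0.5,-0.08,0,0.1,0.1,0],[0.6,-0.08,0.2,0.09,0.09,0],[0.6,-0.08,0.4,0,0,0],[0.6,-0.08,0.4,0,0,0],[0.5,-0.08,0.4,0,0,0],[0.2,-0.05,0.4,0,0,0],[0,0,0.4,0,0,0],[0,0,0.4,0,0,0],[0,0,0,0,0,0],[0,0,0,0,0,0]]
  ]
}}

```text
clock: 13.0
position: [0.4716, 0.2549, 0.3855]
ee_rot: [0.724, 0.69, 0.007, -0.0]
ft_force: [0.4, -0.3, -1.2]
grip_width: 0.496
```

```bash
python3 t.py t6; python3 - <<'E'
from h import *
s=status.get_obs();M=R.from_quat(s["ee_rot"]).as_matrix();p=s["position"]
for d in(.1265,.2915,.2865):
    q=p+M[:,2]*d;print(d,q,proj("scene",q),proj("top",q))
print(proj("scene",p+M[:,2]*.2))
import cv2
b=C["top"]["color"][:,:,::-1];cv2.imwrite("pics/t6top.png",cv2.resize(b[200:330,90:250],(738,600),interpolation=cv2.INTER_CUBIC))
E
```

```text
13.1 [0.4716 0.2551 0.3858] 0.49934389637143023 [-0.8116  0.1386  0.2546  1.7433 -0.0407  1.2495  0.9764]
[[ 0.0473  0.9988  0.0106]
 [ 0.9988 -0.0474  0.0111]
 [ 0.0116  0.0101 -0.9999]]
lean +y deg -0.6357577636134597 lean +x -0.6090321546079757
0.1265 [0.4729 0.257  0.2594] [456.6779 144.5279] [124.5145 263.5502]
0.2915 [0.4747 0.2589 0.0944] [446.9733 213.0455] [162.6288 263.4789]
0.2865 [0.4747 0.2588 0.0994] [447.2435 211.1381] [161.7007 263.4807]
[452.1447 176.5339]
```

View pics/t6.png

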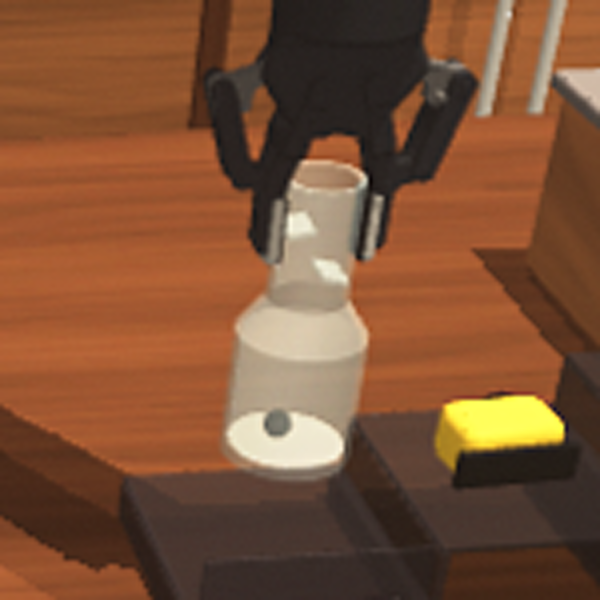

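View pics/t6top.png

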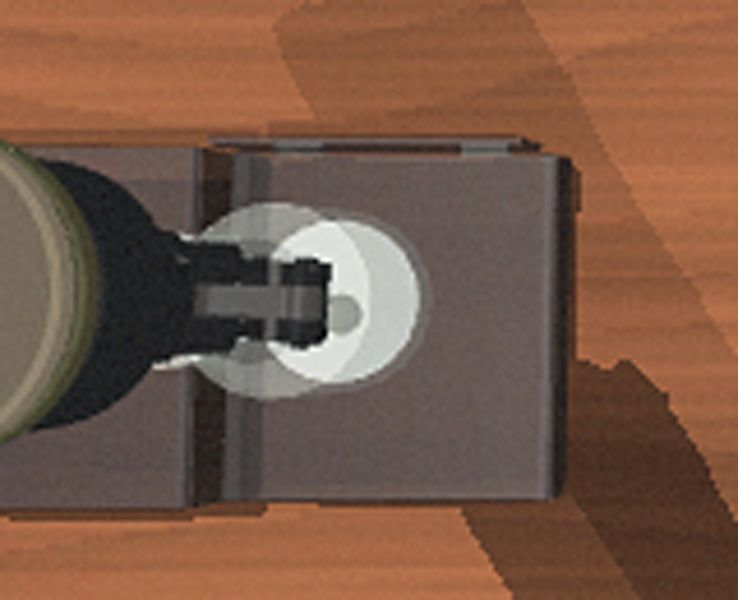

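```bash
python3 - <<'E'
from h import *
b=(90+343/4.61,200+302/4.61);a=(377+284/4,101+445/4)
print(onz("top",*b,.0994),onz("scene",*a,.0994),tri(a,b))
q=lambda x,y:(90+x/4.61,200+y/4.61)
print("near",onz("top",*q(400,497),.03),"far",onz("top",*q(400,153),.03),"-y",onz("top",*q(553,330),.03),"tier2 edge z65",onz("top",*q(193,330),.065),"tier2 foot",onz("top",*q(240,330),.03))
E
```

```text
[0.4709 0.2538 0.0994] [0.4796 0.2589 0.0994] (array([0.4716, 0.2591, 0.0938]), np.float64(0.0063921378299045175))
near [0.3881 0.2518 0.03  ] far [0.5357 0.2547 0.03  ] -y [0.459  0.1877 0.03  ] tier2 edge z65 [0.46   0.3269 0.065 ] tier2 foot [0.4597 0.3214 0.03  ]
```

{"fn": "servo_tool", "kwargs": {
  "motion": [
    [[0.03,-0.16,0,0,0,0],[0,0,0.3,0,0,0],[0,0,0.3,0,0,0],[0,0,0.25,0,0,0],[0,0,0.2,0,0,0],[0,0,0,0,0,0],[0,0,0,0,0,0],[0,0,0,0,0,0]]
  ]
}}

```text
clock: 14.1
position: [0.4621, 0.2597, 0.3337]
ee_rot: [0.723, 0.691, 0.01, -0.001]
ft_force: [0.2, 0.3, -2.0]
grip_width: 0.498
```

```bash
python3 t.py t7; python3 - <<'E'
from h import *
s=status.get_obs();M=R.from_quat(s["ee_rot"]).as_matrix();p=s["position"]
print(p+M[:,2]*.2915,s["ft_force"])
import cv2
b=C["top"]["color"][:,:,::-1];cv2.imwrite("pics/t7top.png",cv2.resize(b[200:330,90:250],(738,600),interpolation=cv2.INTER_CUBIC))
E
```

```text
14.2 [0.4622 0.2597 0.3338] 0.5042671930589433 [-0.8176  0.1669  0.2441  1.825  -0.0497  1.1354  0.969 ]
[[ 0.045   0.9989  0.0138]
 [ 0.9989 -0.0452  0.0148]
 [ 0.0154  0.0131 -0.9998]]
lean +y deg -0.8471886717099778 lean +x -0.7883048455621315
[0.4662 0.2639 0.0423] [ 0.6017  1.0845 -0.6338]
```

View pics/t7.png

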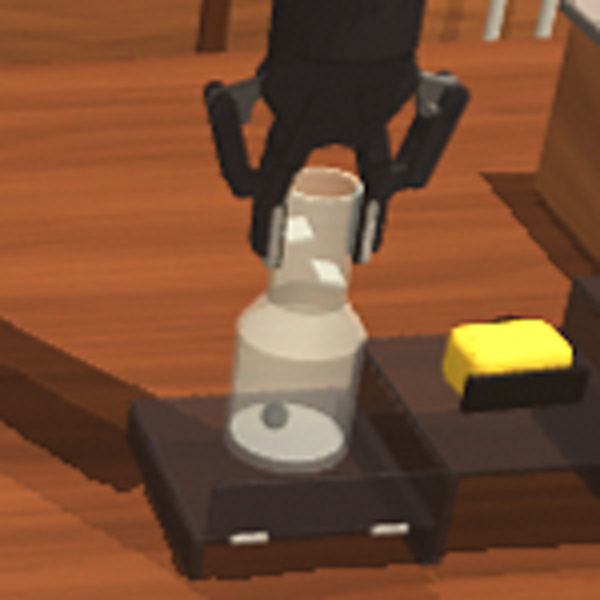

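View pics/t7top.png

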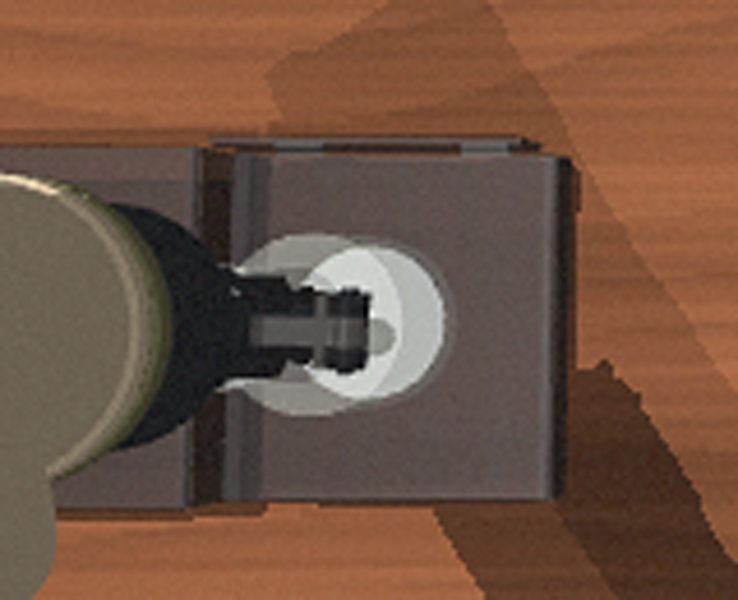

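{"fn": "servo_tool", "kwargs": {
  "motion": [
    [[-0.11,0,0,0.08,0,0],[0,0,0.1,0,0,0],[0,0,0.08,0,0,0],[0,0,0,0,0,0],[0,0,0,0,0,0]]
  ]
}}

```text
clock: 14.8
position: [0.4621, 0.2535, 0.3241]
ee_rot: [0.723, 0.691, 0.008, -0.003]
ft_force: [0.2, -0.0, -1.7]
grip_width: 0.501
```

```bash
python3 t.py t8; python3 - <<'E'
from h import *
s=status.get_obs();M=R.from_quat(s["ee_rot"]).as_matrix();p=s["position"]
print(p+M[:,2]*.2915,s["ft_force"])
import cv2
b=C["top"]["color"][:,:,::-1];cv2.imwrite("pics/t8top.png",cv2.resize(b[200:330,90:250],(738,600),interpolation=cv2.INTER_CUBIC))
E
```

```text
14.9 [0.4621 0.2535 0.3241] 0.49896672365474726 [-0.8091  0.1721  0.2472  1.8411 -0.0571  1.1205  0.9839]
[[ 0.0456  0.9989  0.0064]
 [ 0.9988 -0.0457  0.0153]
 [ 0.0156  0.0057 -0.9999]]
lean +y deg -0.8758533262614179 lean +x -0.366058877032466
[0.4641 0.2581 0.0329] [ 0.4005 -0.0032 -1.5421]
```

View pics/t8.png

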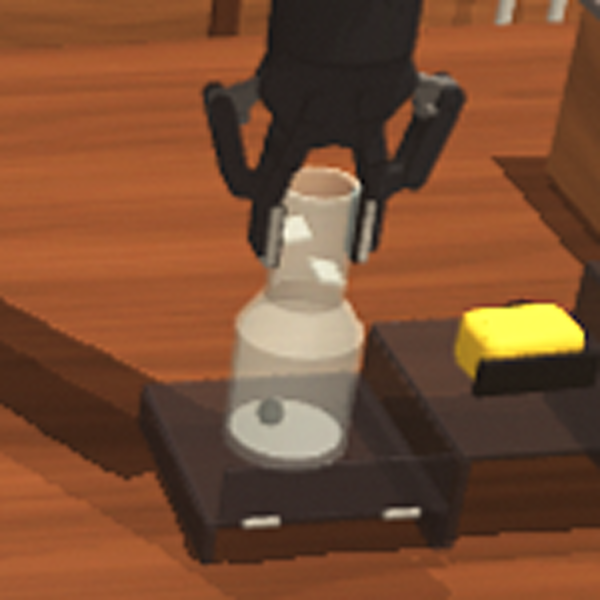

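View pics/t8top.png

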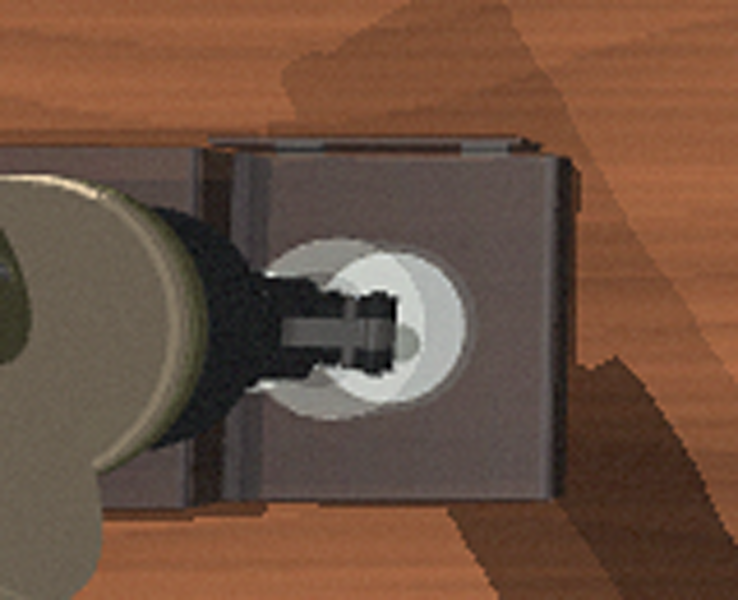

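The base centre is at zoom px (394,328), and the tier centre is about (392,325). Next come the last ~3 mm, watching the force.

{"fn": "servo_tool", "kwargs": {
  "motion": [
    [[0,0,0.04,0,0,0],[0,0,0.03,0,0,0],[0,0,0,0,0,0],[0,0,0,0,0,0]]
  ]
}}

```text
clock: 15.4
position: [0.4626, 0.2539, 0.3218]
ee_rot: [0.723, 0.691, 0.009, -0.003]
ft_force: [0.8, 0.5, -0.8]
grip_width: 0.5
```

{"fn": "servo_tool", "kwargs": {
  "motion": [
    [[0,0,0.04,0,0,0],[0,0,0,0,0,0],[0,0,0,0,0,0]]
  ]
}}

```text
clock: 15.7
position: [0.4634, 0.2542, 0.3221]
ee_rot: [0.723, 0.691, 0.011, -0.003]
ft_force: [-0.7, -0.3, -1.2]
grip_width: 0.503
```

{"fn": "servo_tool", "kwargs": {
  "motion": [
    [[0,0,0.06,0,0,0],[0,0,0,0,0,0],[0,0,0,0,0,0]]
  ]
}}

```text
clock: 16.0
position: [0.4646, 0.2548, 0.322]
ee_rot: [0.723, 0.691, 0.013, -0.002]
ft_force: [-0.0, -0.3, -2.9]
grip_width: 0.5
```

```bash
python3 t.py t9; python3 - <<'E'
from h import *
F=np.array([[*status.get_obs()[k]] for k in("ft_force","torque","joint_velocities")][0:2]);print(F)
E
```

```text
16.1 [0.4646 0.2548 0.3219] 0.5058479102188814 [-0.8081  0.1763  0.2471  1.8416 -0.059   1.1046  0.9861]
[[ 0.0452  0.9989  0.0159]
 [ 0.9987 -0.0455  0.0217]
 [ 0.0224  0.0149 -0.9996]]
lean +y deg -1.243043002455338 lean +x -0.9100411898081076
[[ 0.7384  0.0906  0.236 ]
 [ 0.0514  0.0171 -0.0004]]
```

View pics/t9.png

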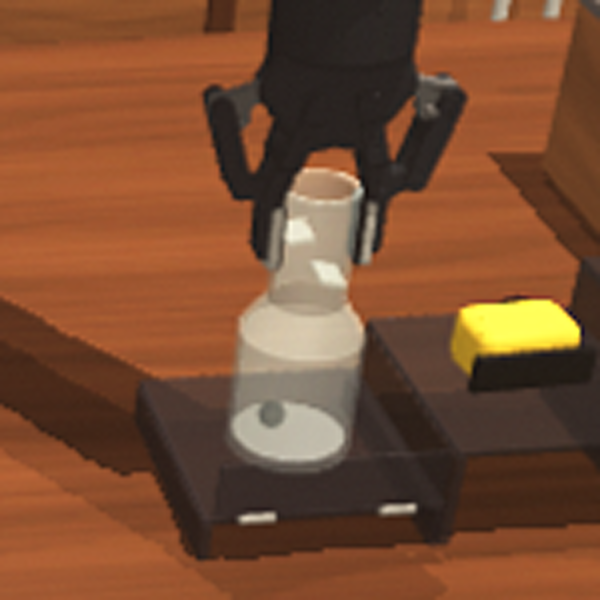

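{"fn": "servo_tool", "kwargs": {
  "motion": [
    [[0,0,0.02,0.12,-0.1,0],[0,0,0.03,0,0,0],[0,0,0,0,0,0],[0,0,0,0,0,0]]
  ]
}}

```text
clock: 16.6
position: [0.4653, 0.2558, 0.3216]
ee_rot: [0.723, 0.691, 0.008, -0.003]
ft_force: [-0.8, 0.7, 0.3]
grip_width: 0.502
```

```bash
python3 t.py t10; python3 - <<'E'
from h import *
print(status.get_obs()["ft_force"])
E
```

```text
16.7 [0.4654 0.2558 0.3216] 0.5031257827488845 [-0.8081  0.1832  0.2472  1.8342 -0.0598  1.1165  0.9868]
[[ 0.0446  0.999   0.0067]
 [ 0.9989 -0.0447  0.0151]
 [ 0.0154  0.006  -0.9999]]
lean +y deg -0.867166454425773 lean +x -0.385804950162144
[0.3255 0.3993 2.1102]
```

The flask is in contact and the load has moved onto the tier (force about +1 to +2 N, from -1.7 N hanging). Releasing now.

{"fn": "servo_tool", "kwargs": {
  "motion": [
    [[0,0,0,0,0,0],[0,0,0,0,0,0],[0,0,0,0,0,0],[0,0,0,0,0,0],[0,0,0,0,0,0],[0,0,0,0,0,0],[0,0,0,0,0,0],[0,0,0,0,0,0]]
  ],
  "jaw": 0
}}

```text
clock: 17.6
position: [0.4651, 0.2555, 0.3207]
ee_rot: [0.723, 0.691, 0.007, -0.003]
ft_force: [-0.4, -0.3, 0.3]
grip_width: 0.998
```

```bash
python3 t.py t11
```

```text
17.7 [0.465  0.2555 0.3207] 1.000209785037853 [-0.808   0.1839  0.2473  1.8355 -0.0598  1.1165  0.9868]
[[ 0.0449  0.999   0.0052]
 [ 0.9989 -0.0449  0.0139]
 [ 0.0141  0.0046 -0.9999]]
lean +y deg -0.796827229948035 lean +x -0.30006873413137464
```

View pics/t11.png

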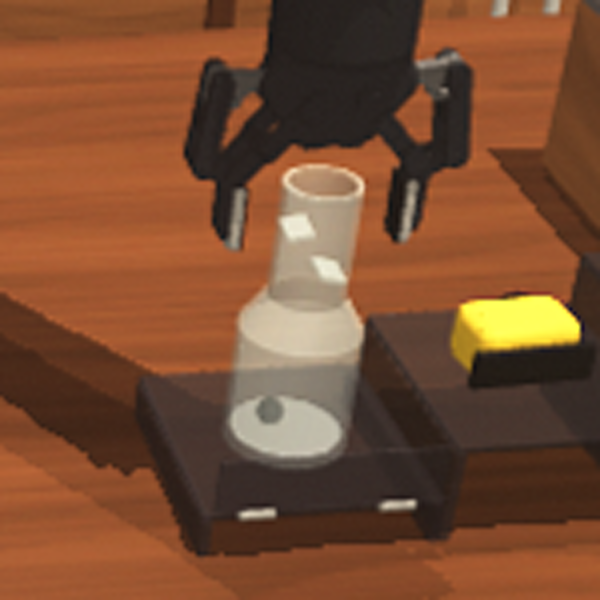

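The flask stands free between the open fingers. Retracting straight up.

{"fn": "servo_tool", "kwargs": {
  "motion": [
    [[0,0,-0.3,0,0,0],[0,0,-0.4,0,0,0],[0,0,-0.4,0,0,0],[0,0,-0.5,0,0,0],[0,0,-0.5,0,0,0],[0,0,-0.5,0,0,0],[0.6,0,-0.5,0,0,0],[0.6,0,0,0,0,0],[0.8,0,0,0,0,0],[0.8,0,0,0,0,0],[0,0,0,0,0,0],[0,0,0,0,0,0]]
  ]
}}

```text
clock: 18.9
position: [0.4711, 0.3965, 0.4843]
ee_rot: [0.724, 0.69, 0.007, -0.004]
ft_force: [0.7, -1.2, 0.1]
grip_width: 0.994
```

```bash
python3 - <<'E'
from h import *
import cv2
s=status.get_obs();print(s["clock"],s["position"],s["ft_force"])
cv2.imwrite("pics/f1.png",C["scene"]["color"][:,:,::-1])
b=C["top"]["color"][:,:,::-1];cv2.imwrite("pics/f1top.png",cv2.resize(b[200:330,90:250],(738,600),interpolation=cv2.INTER_CUBIC))
E
```

```text
19.0 [0.4709 0.396  0.4843] [-0.0195 -0.5072  0.3454]
```

View pics/f1.png

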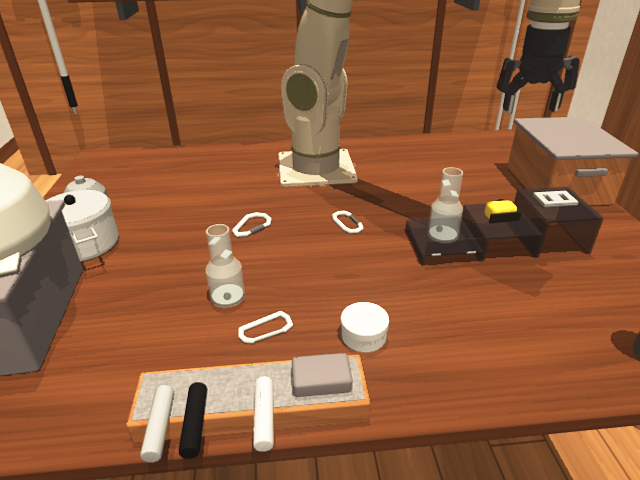

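View pics/f1top.png

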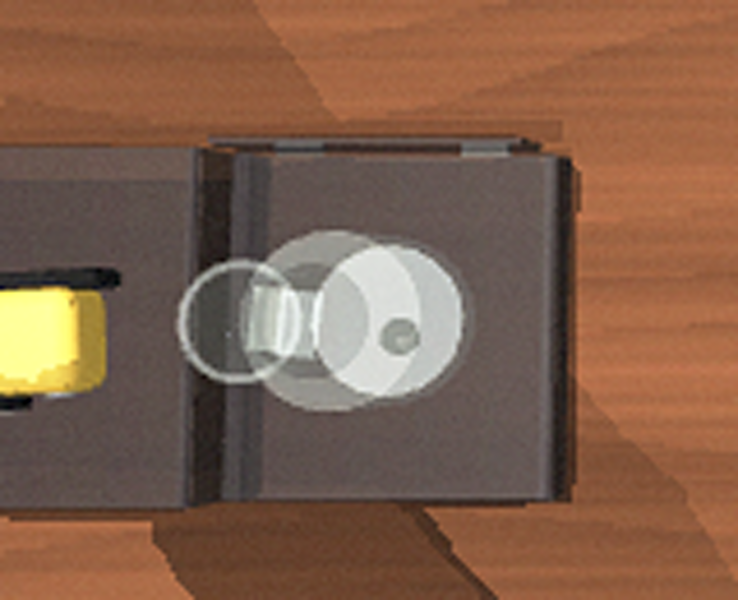

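The flask stands upright on the lowest tier, with its base at zoom px (390,320) against a tier centre of (392,325). The ball lies on the belly floor at (400,336). The twin's position hasn't changed (scene px (226,265)).

```bash
python3 -c "
from workcell import order
print(order.hand_in())"
```

```text
the job is handed in; nothing more can be done
None
```

I picked up the flask with the stuck ball and rocked it until the ball dropped into the belly. It now stands upright on the lowest smoky tier, and the job was handed in at about 19 s of robot time.

- **Rocking:** I leaned the flask about 32° with its +y side low, and the ball rolled onto the lower fin. I then leaned it about 32° the other way, and the ball fell into the belly. It was never turned upside down.
- **Final state:** The last pictures show the flask upright, with the ball on the belly floor. Its base is about 2–3 mm from the middle of the tier. The gripper is open and clear of everything, and the twin is at the same pixels as at the start.
- **Checks that disagreed:**
    - The two cameras differed by 5–9 mm on absolute x, so I centred the flask against the tier edges within each view.
    - The wrist force was noisy by 1–2 N. I judged touchdown mainly by the height no longer falling, and the hanging load also disappeared.

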